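# Lock the copy-stand fence with its lever bolt

## Robot

A 6-joint arm with a two-finger parallel gripper is mounted at the origin on the work surface. World frame = base frame: x ahead of the robot, y to its left, z up, the work surface at z = 0. Lengths are in m, angles in rad, forces in N, time in s.
With the tool pointing down it reaches from about 0.25 to 0.775 m from the base axis. Payload 4 kg.
Tool frame: the origin (TCP) lies on the centre line of the jaws, within the pads' length; the fingertips stand 22 mm ahead of it and the grasp point (between the pads) lies 3 mm ahead of it; z points along the fingers, y is the direction in which the jaws open and shut (so a half turn about z gives the same grasp; the last joint's range is limited). The gripper opens to 94 mm and grips with 3 to 60 N. Pads are 16 mm wide; open, the fingers measure 119 mm over their backs; the gripper's body (75 mm by 177 mm) begins 78 mm behind the grasp point.
Start: joints at [-1.324, 0.087, 1.371, -0, 1.684, -0.103], TCP at [0.188, -0.517, 0.228] pointing down, gripper open.
Joint ranges: [-3.1, 3.1], [-0.76, 2.03], [0.27, 2.55], [-1.08, 4.22], [0.17, 2.65], [-2.57, 2.57]. Speed limits (rad/s): [2.79, 2.79, 3.14, 3.14, 3.14, 3.14].

## Interface

Orientations are given as [roll, pitch, yaw] about the fixed x, y, z axes, in that order (R = Rz(yaw) Ry(pitch) Rx(roll)).
In Python, from bench import robot gives the robot as it stands. The module is installed in compiled form; this text tells all that it offers.
- The arm moves only by the shell command python3 -m inch 'ROWS'. ROWS is JSON, a list of rows, each an object with "linear": the shift along the world's x, y, z scaled (see below), a list of three; "twist": the turn about the world's z scaled (see below); "gripper": the opening, from 0 (shut) to 1 (fully open). In form: [{"linear": [x, y, z], "twist": twist, "gripper": gripper}, ...]. A call has 1 to 10 rows; each row is the pose to reach, as a shift and turn from the pose commanded when the call began; what a row does not reach only later rows make up. The controller multiplies each number of a shift by 0.1 m and each number of a turn by 60 degrees. A row lasts 1/12 s, in which the tool goes at most 41.7 mm and 7.16 degrees, less where a joint would pass 70% of its speed; a pose out of reach is approached as far as the arm can. A call with a number of a shift or a turn outside -1 to 1 is refused whole. A call with a gripper value outside its range is refused whole. The fingers move at their own pace and stop on an object; the grip force is fixed at half the most. Time passes only in rows, so rows that repeat a pose let the fingers close. It gives the time, the measured TCP pose, the force and the opening at its end, in the units of the state.
- robot.get_obs(): the state, without advancing time (a new reading comes with each control period).
- robot.snapshot(name): name is "scene" or "top" or "wrist"; returns a dict with "image" (384x512x3 uint8, red, green, blue), "depth" (384x512 float32, m along the optical axis (not along the pixel's ray), 0 where there is no reading), "mtx" (3x3 intrinsics, pixels), "k1" (the pictures are not rectified: a ray, as slopes to the right and down, at radius r is drawn at 1 + k1 r^2 times it, then the intrinsics apply), "rvec" (rotation vector, rad) and "tvec" (3), from world to camera coordinates, as OpenCV has them; the wrist camera has in their place "hand_eye" (4x4, takes a point from camera to tool coordinates, whose origin is the TCP and whose axes are the flange's). Camera axes: x right, y down, z forward; pixel columns grow to the right and rows downward; lengths in m; the calibration is good to about 2 mm. A picture is of the moment at which its call begins: read the wrist's pose just before it.
- robot.close_job(): hands the job in, once; it reports no verdict.
The state is a dict: "time": time; "joint_positions": joint angles; "qvel": joint speeds; "joint_torque": joint torques, N m; "tool_pos": TCP position; "ee_rot": TCP orientation; "wrist_force": force on the tool from outside, world axes, zero at the start; "wrist_torque": the same for the moment, N m; "width": finger opening in m.
Only numpy, scipy, OpenCV 4.12 (cv2) and the standard library are available. Lean on these libraries where they do the work, as an engineer would, in place of code of your own. Each camera call takes 0.05 s, during which the arm holds its last target.

## Task

The fence of the print copy stand still has one clamp undone, the one whose blue lever stands up. With the lever still up, screw its bolt in clockwise until it is just snug on its washer, without over-tightening it, and only then fold the lever down flat until it is fully closed. Leave the exhibit plate, the bottle, the jar and the brush as they are.

Things in the scene. Friction and masses are not known exactly. Their poses are not given: they have to be found in the camera images.
- stage: Copy-stand baseboard, fixed: grey, 200 (its x) x 300 (its y) x 18 mm, origin at the centre of its underside. Along its y at x = +30 mm lies an aluminium fence bar 44 mm wide, top 40 mm above the origin. The open clamp stands on it at y = +65 mm, a closed one at y = -95 mm. It carries the brown washer (36 mm across, 4 to 8 mm proud of the fence) under the open clamp; its exact height is not told.
- nut: The thread in the fence's T-slot, on the bolt axis at the height of the fence's top; its yaw means nothing. Right-hand, 5 mm a turn: the bolt turns clockwise from above, free for 1.2 to 6 rad (0.11 Nm, 3 N at 40 mm from the axis), then the shoe meets the washer and torque climbs 0.3 to 0.4 Nm per rad. Snug: 0.2 to 0.38 Nm (5 to 9.5 N at 40 mm), felt while turning slowly (under 1 rad/s). 0.5 Nm over-tightens.
- bolt: Head of the open clamp's lever bolt. Origin on the vertical bolt axis at the lever's pivot pin, z up along the bolt; the pin lies along its y axis; its x axis is the level direction in which the lever leans and folds. It carries the lever and, 20 mm below the pin, a steel shoe 34 mm across that presses on the washer. The bolt stays where it is left.
- lever_end (a point): Point on the middle line of the blue lever, 85 mm from the pivot pin and 5 mm short of its free end. The lever is a straight bar 17 mm wide (along the pin) and 9 to 11 mm thick, reaching 90 mm from the pin.
- lever (a joint): Fold angle of the blue lever, rad: 0 straight up along the bolt axis, 1.5 closed, lying almost level on its stop. It starts leaning 0.45 to 0.6 rad and stays where it is left. Its cam squeezes the washer as it goes down: with the bolt snug, closing takes a push rising to about 0.3 to 0.45 Nm at the pin (4 to 7 N near the lever's end); closed, it stays closed.
- plate_center (a point): Centre of the loose dark metal exhibit plate, 80 by 110 by 5 mm, lying flat on the board in front of the fence. Leave it.
- bottle_center (a point): Centre, half-way up, of the amber bottle with a blue cap, 74 mm across, 160 mm high, standing on the bench beside the board. Leave it.
- jar_center (a point): Centre, half-way up, of the white powder jar with a black lid, 60 mm across, 60 mm high, standing on the bench beside the board. Leave it.
- brush_grip (a point): Middle of the handle of a brush lying on the bench beyond the board. Leave it.

How it is judged:
On the way:
1. the bolt is screwed in until its shoe bears on the washer with 12 to 75 N (snug) while the lever is still open (fold angle under 0.8 rad) (contact force between bolt and stage between 12 and 75 N and value of joint lever below 0.8 rad), for 0.3 s.
At the end, for the whole second after the job is handed in: The lever is folded fully closed (angle over 1.42 of 1.5 rad) and at rest, and the clamp squeezes the washer with 78 to 175 N, which it does when the bolt was left snug before folding (value of joint lever above 1.42 rad and contact force between bolt and stage between 78 and 175 N and velocity of joint lever below 0.05 rad/s and angular speed of bolt below 0.08 rad/s); the robot touches nothing.
It fails at once if the bolt is over-tightened: over 110 N on the washer while the lever is still open (under 0.8 rad) (contact force between bolt and stage above 110 N and value of joint lever below 0.8 rad).
It fails at once if the washer is crushed: over 220 N on it (contact force between bolt and stage above 220 N).
It fails at once if the plate, bottle, jar or brush is moved by more than 25 mm (distance of any of plate_center, bottle_center, jar_center, brush_grip from where it was at the start of the episode above 0.025 m).
It also fails if it takes over 72 s, if anything falls off the work surface, if the arm or the gripper's body presses on something with over 40 N, if the wrist force passes 120 N, or if a joint passes its speed limit or range.

## Working session

There is one attempt and no reset: what is moved stays moved. The work goes in short steps, Python scripts to look and compute and a shell command to move; the robot and the scene stay as the last step left them, time stands still between calls to the robot, and variables do not carry over. Pictures are saved under pics/ and viewed, and the job is handed in when it is done.

```bash
mkdir -p pics; ls
cat > h.py <<'E'
import numpy as np,cv2
from bench import robot
from scipy.spatial.transform import Rotation as R
def snap(n,name):
    o=robot.get_obs()
    s=robot.snapshot(n); cv2.imwrite(f'pics/{name}.png',cv2.cvtColor(s['image'],cv2.COLOR_RGB2BGR)); 
    d={k:s[k] for k in s}; d['o']=o
    if 'hand_eye' in s:
        T=np.eye(4);T[:3,:3]=R.from_euler('xyz',o['ee_rot']).as_matrix();T[:3,3]=o['tool_pos']
        d['c2w']=T@s['hand_eye']
    else:
        M=np.eye(4);M[:3,:3]=cv2.Rodrigues(np.array(s['rvec'],float))[0];M[:3,3]=np.ravel(s['tvec']);d['c2w']=np.linalg.inv(M)
    np.save(f'pics/{name}.npy',d,allow_pickle=True)
    return d
def load(name): return np.load(f'pics/{name}.npy',allow_pickle=True).item()
def cloud(d):
    K=np.array(d['mtx'],float);k=float(d['k1']);h,w=d['depth'].shape
    u,v=np.meshgrid(np.arange(w),np.arange(h))
    p=cv2.undistortPoints(np.stack([u,v],-1).reshape(-1,1,2).astype(float),K,np.array([k,0,0,0,0.])).reshape(h,w,2)
    z=d['depth']; P=np.stack([p[...,0]*z,p[...,1]*z,z],-1)
    W=P@d['c2w'][:3,:3].T+d['c2w'][:3,3]; W[z==0]=np.nan
    return W
E
python3 - <<'E'
from h import *
for n in('scene','top','wrist'):
    d=snap(n,n+'0')
print({k:np.round(v,3) for k,v in d['o'].items()})
E
```

```text
pics
{'time': np.float64(0.1), 'joint_positions': array([-1.324,  0.088,  1.372, -0.   ,  1.684, -0.103]), 'qvel': array([-0.   , -0.001, -0.005,  0.001, -0.   , -0.   ]), 'joint_torque': array([ 2.0000e-03, -3.4125e+01, -3.0330e+01,  7.2000e-02,  3.0000e-02,
       -0.0000e+00]), 'tool_pos': array([ 0.188, -0.516,  0.226]), 'ee_rot': array([-3.14, -0.  ,  0.35]), 'wrist_force': array([ 0.194, -0.126,  0.31 ]), 'wrist_torque': array([ 0.008,  0.055, -0.005]), 'width': np.float64(0.094)}
```

View pics/scene0.png

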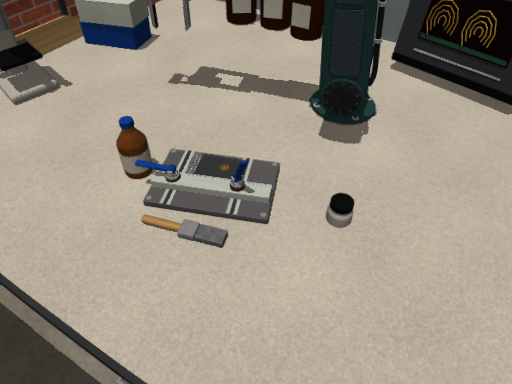

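View pics/top0.png

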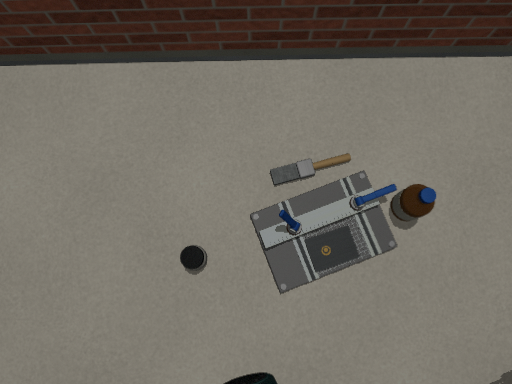

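View pics/wrist0.png

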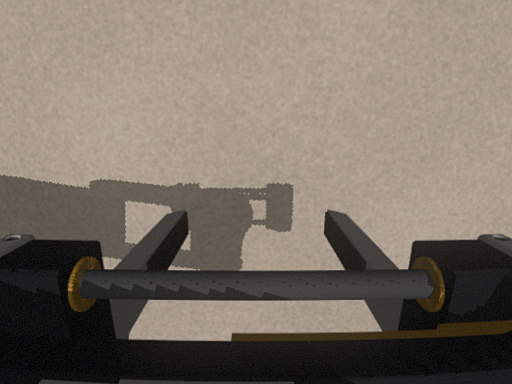

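Run:
```python
from h import *
d=load('top0');W=cloud(d);im=d['image'].astype(int)
def p(n,u,v): print(n,np.round(W[v,u],3))
p('jar',193,257);p('bottlecap',428,195);p('tl',256,216);p('bl',284,287);p('tr',363,176);p('br',392,243);p('brush',300,172)
b=(im[...,2]>im[...,0]+50)&(im[...,2]>im[...,1]+30)
for box in((270,200,310,240),(345,180,400,215)):
    m=np.zeros(b.shape,bool);m[box[1]:box[3],box[0]:box[2]]=1;m&=b
    v,u=np.nonzero(m);P=W[m]
    P=P[np.isfinite(P[:,0])]
    print(len(P),'\n',np.round(P[np.argsort(P[:,2])][::6],3))
# fence corners fit
print(d['c2w'])
g=W[...,2]
m=(np.abs(g-0.018)<.004); m[:150]=0
Q=W[m][:,:2]; print(cv2.minAreaRect((Q*1000).astype(np.float32)))
m=(np.abs(g-0.040)<.004); m[:150]=0;m[:, :245]=0;m[300:]=0;m[:,400:]=0
Q=W[m][:,:2]; print(len(Q),cv2.minAreaRect((Q*1000).astype(np.float32)))
big=cv2.resize(d['image'][150:300,235:435,::-1],None,fx=4,fy=4,interpolation=cv2.INTER_CUBIC);cv2.imwrite('pics/topbig.png',big)
s=load('scene0');big=cv2.resize(s['image'][110:260,110:300,::-1],None,fx=4,fy=4,interpolation=cv2.INTER_CUBIC);cv2.imwrite('pics/scenebig.png',big)
```

```text
jar [0.456 0.165 0.061]
bottlecap [ 0.572 -0.342  0.16 ]
tl [0.553 0.02  0.018]
bl [ 0.385 -0.042  0.022]
tr [ 0.646 -0.241  0.02 ]
br [ 0.483 -0.301  0.018]
brush [ 0.658 -0.088  0.02 ]
133 
 [[ 0.526 -0.077  0.072]
 [ 0.521 -0.07   0.076]
 [ 0.523 -0.072  0.077]
 [ 0.523 -0.074  0.078]
 [ 0.529 -0.069  0.081]
 [ 0.52  -0.064  0.083]
 [ 0.529 -0.067  0.087]
 [ 0.53  -0.064  0.093]
 [ 0.526 -0.057  0.096]
 [ 0.527 -0.057  0.101]
 [ 0.524 -0.052  0.109]
 [ 0.53  -0.052  0.114]
 [ 0.536 -0.054  0.118]
 [ 0.531 -0.047  0.126]
 [ 0.535 -0.046  0.129]
 [ 0.539 -0.046  0.132]
 [ 0.532 -0.039  0.139]
 [ 0.542 -0.044  0.141]
 [ 0.535 -0.037  0.145]
 [ 0.546 -0.033  0.148]
 [ 0.545 -0.039  0.15 ]
 [ 0.539 -0.035  0.151]
 [ 0.538 -0.032  0.156]]
262 
 [[ 0.572 -0.212  0.066]
 [ 0.576 -0.23   0.07 ]
 [ 0.585 -0.221  0.071]
 [ 0.589 -0.27   0.071]
 [ 0.581 -0.221  0.071]
 [ 0.578 -0.234  0.072]
 [ 0.574 -0.211  0.072]
 [ 0.585 -0.235  0.072]
 [ 0.596 -0.251  0.072]
 [ 0.587 -0.248  0.073]
 [ 0.585 -0.214  0.073]
 [ 0.569 -0.215  0.073]
 [ 0.598 -0.263  0.073]
 [ 0.58  -0.216  0.074]
 [ 0.596 -0.
[... 418 characters left out ...]
]
 [ 0.607 -0.279  0.076]
 [ 0.606 -0.29   0.077]
 [ 0.609 -0.295  0.077]
 [ 0.586 -0.241  0.077]
 [ 0.6   -0.28   0.077]
 [ 0.608 -0.297  0.078]
 [ 0.597 -0.282  0.078]
 [ 0.599 -0.287  0.078]
 [ 0.57  -0.216  0.078]
 [ 0.601 -0.296  0.078]
 [ 0.604 -0.294  0.079]
 [ 0.606 -0.296  0.08 ]]
[[-0.01717479 -0.9840225   0.17721385  0.41128789]
 [-0.99983511  0.01794799  0.00276089  0.01763358]
 [-0.00589742 -0.17713721 -0.9841685   1.10952714]
 [ 0.          0.          0.          1.        ]]
((539.1748657226562, -79.64984130859375), (283.55987548828125, 490.3349609375), 20.072362899780273)
1762 ((549.81689453125, -152.11239624023438), (79.21267700195312, 340.5959777832031), 12.85232162475586)
```

View pics/topbig.png

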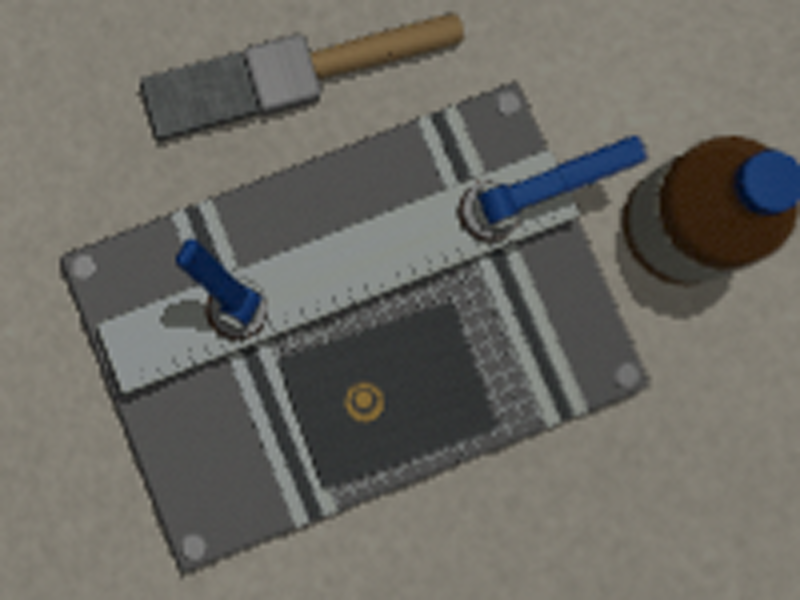

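View pics/scenebig.png

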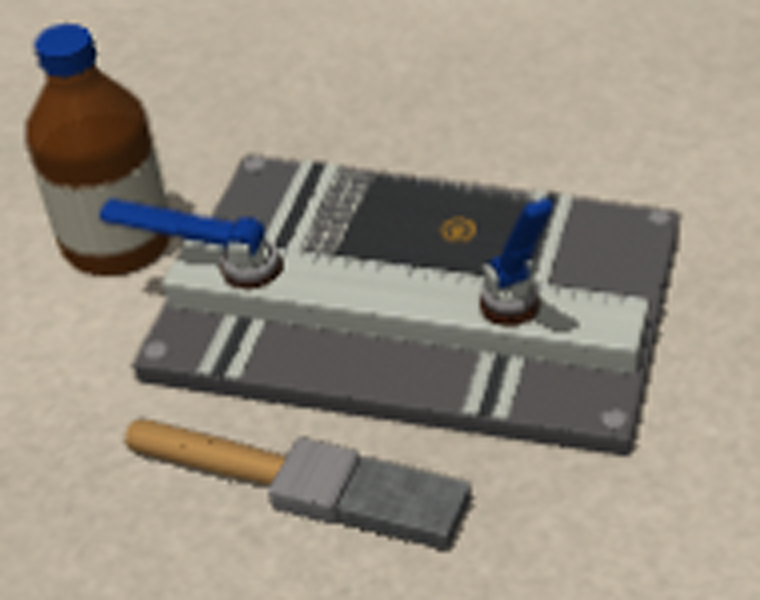

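```bash
python3 -m inch '[{"linear":[0.7,1,0.6],"twist":0.7,"gripper":0.4},{"linear":[0.7,1,0.6],"twist":0.7,"gripper":0.4},{"linear":[0.7,1,0.6],"twist":0.7,"gripper":0.4},{"linear":[0.7,1,0.6],"twist":0.7,"gripper":0.4}]'
python3 -m inch '[{"linear":[0.7,1,0],"twist":0.4,"gripper":0.4},{"linear":[0.7,1,0],"twist":0.4,"gripper":0.4},{"linear":[0.7,1,0],"twist":0.4,"gripper":0.4},{"linear":[0.7,1,0],"twist":0.4,"gripper":0.4}]'
python3 - <<'E'
from h import *
d=load('wrist0');print(np.round(d['hand_eye'],3),d['mtx'],d['k1'])
E
```

```text
time: 0.48
tool_pos: [0.2611, -0.4141, 0.2912]
ee_rot: [3.136, -0.0, 0.86]
wrist_force: [-0.1, -0.6, 0.9]
width: 0.0712
time: 0.82
tool_pos: [0.3315, -0.3117, 0.2879]
ee_rot: [3.14, -0.003, 1.281]
wrist_force: [-0.4, -0.1, 0.2]
width: 0.0444
[[ 0.    -0.971 -0.239  0.069]
 [ 1.     0.     0.    -0.001]
 [ 0.    -0.239  0.971 -0.157]
 [ 0.     0.     0.     1.   ]] [[277.41346006   0.         255.84021999]
 [  0.         277.41346006 187.29551173]
 [  0.           0.           1.        ]] -0.052250377151846814
```

```bash
python3 -m inch '[{"linear":[0.85,1,0],"twist":-0.15,"gripper":0.4},{"linear":[0.85,1,0],"twist":-0.15,"gripper":0.4},{"linear":[0.85,1,0],"twist":-0.15,"gripper":0.4},{"linear":[0.85,1,0],"twist":-0.15,"gripper":0.4}]'
python3 -m inch '[{"linear":[0.8,1,0],"twist":0,"gripper":0.3},{"linear":[0.8,1,0],"twist":0,"gripper":0.3},{"linear":[0.8,1,0],"twist":0,"gripper":0.3},{"linear":[0.8,1,0],"twist":0,"gripper":0.3},{"linear":[0.8,1,0],"twist":0,"gripper":0.3}]'
python3 - <<'E'
from h import *
d=snap('wrist','w1');print(d['o']['joint_positions'],d['o']['tool_pos'])
W=cloud(d);im=d['image'].astype(int)
b=(im[...,2]>im[...,0]+40)&(im[...,2]>im[...,1]+25)&(np.linalg.norm(np.nan_to_num(W[...,:2])-[.53,-.055],axis=-1)<.06)
P=W[b];print(len(P))
for z in np.arange(.06,.16,.01):
    q=P[(abs(P[:,2]-z)<.005)]
    if len(q): print(round(z,3),len(q),np.round(q.mean(0),4))
E
```

```text
time: 1.15
tool_pos: [0.4157, -0.2128, 0.2872]
ee_rot: [-3.142, -0.003, 1.116]
wrist_force: [-0.7, 0.6, -0.2]
width: 0.0377
time: 1.57
tool_pos: [0.4942, -0.1148, 0.2867]
ee_rot: [-3.14, 0.0, 1.116]
wrist_force: [-0.3, 0.0, 0.7]
width: 0.0286
[-3.40051692e-01 -1.10029482e-02  1.35608285e+00 -1.61323824e-04
  1.79817365e+00  1.14596618e-01] [ 0.49416381 -0.11484957  0.28665021]
618
0.06 1 [ 0.527  -0.0772  0.0555]
0.07 18 [ 0.5212 -0.0719  0.0731]
0.08 105 [ 0.5209 -0.0684  0.0786]
0.09 44 [ 0.5242 -0.0623  0.09  ]
0.1 48 [ 0.5272 -0.0581  0.0999]
0.11 57 [ 0.5303 -0.0534  0.1103]
0.12 62 [ 0.5324 -0.0488  0.12  ]
0.13 73 [ 0.5356 -0.0444  0.1302]
0.14 79 [ 0.5381 -0.0397  0.1402]
0.15 123 [ 0.5408 -0.0341  0.1484]
```

View pics/w1.png

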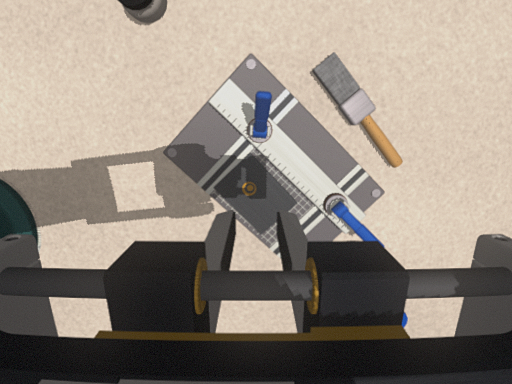

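Run:
```python
from h import *
d=load('w1');W=cloud(d);im=d['image'].astype(int)
def ray(u,v,z):
    p=cv2.undistortPoints(np.array([[[u,v]]],float),np.array(d['mtx'],float),np.array([float(d['k1']),0,0,0,0.]))[0,0]
    r=d['c2w'][:3,:3]@np.array([*p,1]);o=d['c2w'][:3,3];return o+r*(z-o[2])/r[2]
for q in((251,64),(171,153),(377,193)): print(np.round(W[q[1],q[0]],4),np.round(ray(*q,.018),4))
cv2.imwrite('pics/w1big.png',cv2.resize(d['image'][80:160,210:310,::-1],None,fx=7,fy=7,interpolation=cv2.INTER_CUBIC))
# fence: high z region
m=(np.abs(W[...,2]-.040)<.003);m[225:]=0
Q=(W[m][:,:2]*1000).astype(np.float32);n,l,st,c=cv2.connectedComponentsWithStats(m.astype(np.uint8));k=1+np.argmax(st[1:,4]);Q=(W[l==k][:,:2]*1000).astype(np.float32);print(cv2.minAreaRect(Q),len(Q),cv2.boxPoints(cv2.minAreaRect(Q)))
print('axis guess pixel z.05');
```

```text
[0.5515 0.0208 0.0195] [0.5516 0.0211 0.018 ]
[ 0.3844 -0.0397  0.0195] [ 0.3839 -0.0397  0.018 ]
[ 0.6479 -0.2392  0.0193] [ 0.6482 -0.2397  0.018 ]
((543.7546997070312, -127.74127197265625), (43.82720184326172, 288.9919738769531), 20.144845962524414) 4417 [[ 4.7341803e+02  3.6823463e-01]
 [ 5.7294525e+02 -2.7094464e+02]
 [ 6.1409137e+02 -2.5585078e+02]
 [ 5.1456415e+02  1.5462097e+01]]
axis guess pixel z.05
```

View pics/w1big.png

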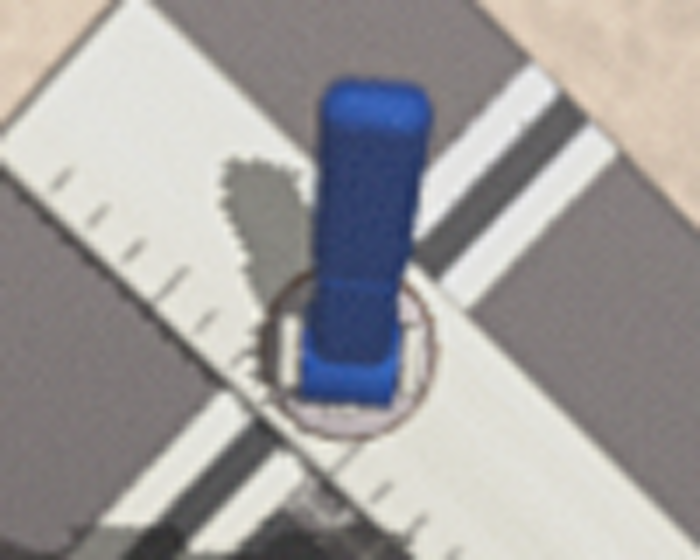

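```bash
python3 -m inch '[{"linear":[0.45,0.75,-0.6],"twist":-0.08,"gripper":0.27},{"linear":[0.45,0.75,-0.8],"twist":-0.08,"gripper":0.27},{"linear":[0.45,0.75,-0.8],"twist":-0.08,"gripper":0.27},{"linear":[0.45,0.75,-0.8],"twist":-0.08,"gripper":0.27},{"linear":[0.45,0.75,-0.8],"twist":-0.08,"gripper":0.27},{"linear":[0.45,0.75,-0.8],"twist":-0.08,"gripper":0.27}]'
python3 - <<'E'
from h import *
d=snap('wrist','w2')
print(d['o']['tool_pos'],d['o']['ee_rot'])
E
```

```text
time: 2.12
tool_pos: [0.5383, -0.0436, 0.2086]
ee_rot: [3.14, 0.001, 1.026]
wrist_force: [0.8, -0.1, 1.0]
width: 0.0257
[ 0.53825646 -0.04355617  0.20855794] [3.14010404e+00 5.89052962e-04 1.02578070e+00]
```

View pics/w2.png

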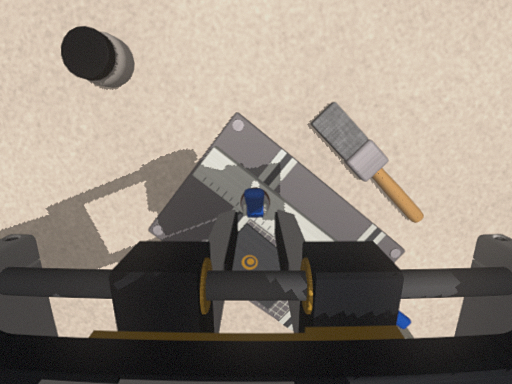

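```bash
python3 -m inch '[{"linear":[0,0.04,-0.3],"twist":0,"gripper":0.27},{"linear":[0,0.04,-0.6],"twist":0,"gripper":0.27},{"linear":[0,0.04,-0.78],"twist":0,"gripper":0.27},{"linear":[0,0.04,-0.78],"twist":0,"gripper":0.27},{"linear":[0,0.04,-0.78],"twist":0,"gripper":0.27}]'
python3 - <<'E'
from h import *
d=snap('wrist','w3')
o=d['o'];print(o['tool_pos'],o['ee_rot'],o['wrist_force'],o['wrist_torque'],o['joint_positions'])
E
```

```text
time: 2.58
tool_pos: [0.5385, -0.039, 0.1306]
ee_rot: [3.141, -0.0, 1.026]
wrist_force: [-0.4, 0.7, 0.5]
width: 0.0254
[ 0.53846901 -0.0390235   0.13058549] [ 3.14056359e+00 -2.23765381e-05  1.02594626e+00] [-0.40760707  0.6941196   0.54653808] [-0.02152671 -0.00284165  0.01052723] [-1.77161990e-01  1.03411704e-01  1.54669455e+00 -3.50152734e-04
  1.49051808e+00  3.67716003e-01]
```

View pics/w3.png

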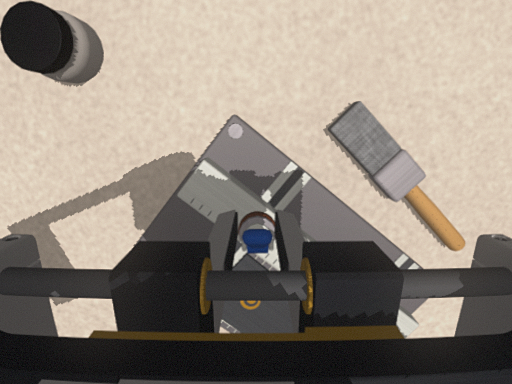

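```bash
cat > arc.py <<'E'
import sys
from h import *
A=np.array([.522,-.068])
def arc(n,step,o=None):
    o=o or robot.get_obs();v=np.array(o['tool_pos'][:2])-A
    print('r,ang',np.hypot(*v),np.arctan2(v[1],v[0]),'yaw',o['ee_rot'][2],'j6',o['joint_positions'][5])
    F=np.array(o['wrist_force']);print('F',np.round(F,2),'torque about axis',round(v[0]*F[1]-v[1]*F[0],3),'Tz',np.round(o['wrist_torque'],3))
    for i in range(1,n+1):
        t=-np.radians(step*i);c,s=np.cos(t),np.sin(t)
        w=np.array([[c,-s],[s,c]])@v-v
        print('%.3f,%.3f,%.3f tw %.4f'%(w[0]*10,w[1]*10,-.0008*abs(t)*10,-step*i/60))
if __name__=='__main__': arc(int(sys.argv[1]),float(sys.argv[2]))
E
python3 arc.py 10 4
```

```text
r,ang 0.03388336557173351 1.0298797245493772 yaw 1.0262193751468776 j6 0.36781247403140654
F [-0.28 -0.51  0.19] torque about axis -0.001 Tz [ 0.037 -0.094  0.023]
0.020,-0.013,-0.001 tw -0.0667
0.039,-0.027,-0.001 tw -0.1333
0.057,-0.043,-0.002 tw -0.2000
0.073,-0.059,-0.002 tw -0.2667
0.089,-0.077,-0.003 tw -0.3333
0.103,-0.096,-0.003 tw -0.4000
0.116,-0.116,-0.004 tw -0.4667
0.127,-0.137,-0.004 tw -0.5333
0.137,-0.158,-0.005 tw -0.6000
0.146,-0.180,-0.006 tw -0.6667
```

```bash
python3 -m inch '[{"linear":[0.02,-0.013,0],"twist":-0.067,"gripper":0.27},{"linear":[0.039,-0.027,0],"twist":-0.133,"gripper":0.27},{"linear":[0.057,-0.043,0],"twist":-0.2,"gripper":0.27},{"linear":[0.073,-0.059,0],"twist":-0.267,"gripper":0.27},{"linear":[0.089,-0.077,0],"twist":-0.333,"gripper":0.27},{"linear":[0.103,-0.096,0],"twist":-0.4,"gripper":0.27},{"linear":[0.116,-0.116,0],"twist":-0.467,"gripper":0.27},{"linear":[0.127,-0.137,0],"twist":-0.533,"gripper":0.27},{"linear":[0.137,-0.158,0],"twist":-0.6,"gripper":0.27},{"linear":[0.146,-0.18,0],"twist":-0.667,"gripper":0.27}]'
python3 arc.py 10 3.5
```

```text
time: 3.47
tool_pos: [0.5537, -0.0558, 0.1324]
ee_rot: [3.141, -0.003, 0.326]
wrist_force: [-2.5, 1.8, -0.9]
width: 0.0252
r,ang 0.03400738784701164 0.3683762353427575 yaw 0.32573016226684914 j6 1.042151834840379
F [-2.5   1.77 -0.92] torque about axis 0.087 Tz [0.37  0.337 0.037]
0.007,-0.020,-0.000 tw -0.0583
0.013,-0.040,-0.001 tw -0.1167
0.017,-0.060,-0.001 tw -0.1750
0.020,-0.080,-0.002 tw -0.2333
0.022,-0.101,-0.002 tw -0.2917
0.023,-0.122,-0.003 tw -0.3500
0.022,-0.143,-0.003 tw -0.4083
0.020,-0.163,-0.004 tw -0.4667
0.017,-0.184,-0.004 tw -0.5250
0.013,-0.204,-0.005 tw -0.5833
```

```bash
python3 -m inch '[{"linear":[0.007,-0.02,0],"twist":-0.058,"gripper":0.27},{"linear":[0.013,-0.04,0],"twist":-0.117,"gripper":0.27},{"linear":[0.017,-0.06,0],"twist":-0.175,"gripper":0.27},{"linear":[0.02,-0.08,0],"twist":-0.233,"gripper":0.27},{"linear":[0.022,-0.101,0],"twist":-0.292,"gripper":0.27},{"linear":[0.023,-0.122,0],"twist":-0.35,"gripper":0.27},{"linear":[0.022,-0.143,0],"twist":-0.408,"gripper":0.27},{"linear":[0.02,-0.163,0],"twist":-0.467,"gripper":0.27},{"linear":[0.017,-0.184,0],"twist":-0.525,"gripper":0.27},{"linear":[0.013,-0.204,0],"twist":-0.583,"gripper":0.27}]'
python3 arc.py 6 4
```

```text
time: 4.3
tool_pos: [0.555, -0.0758, 0.1321]
ee_rot: [-3.14, -0.002, -0.284]
wrist_force: [-0.9, 3.2, -0.9]
width: 0.0257
r,ang 0.03393890461813466 -0.23203939099935367 yaw -0.2840786398122861 j6 1.6168029522886707
F [-0.91  3.22 -0.92] torque about axis 0.099 Tz [0.432 0.187 0.082]
-0.006,-0.023,-0.001 tw -0.0667
-0.014,-0.045,-0.001 tw -0.1333
-0.023,-0.067,-0.002 tw -0.2000
-0.034,-0.088,-0.002 tw -0.2667
-0.047,-0.108,-0.003 tw -0.3333
-0.060,-0.128,-0.003 tw -0.4000
```

```bash
python3 -m inch '[{"linear":[-0.006,-0.023,0],"twist":-0.067,"gripper":0.27},{"linear":[-0.014,-0.045,0],"twist":-0.133,"gripper":0.27},{"linear":[-0.023,-0.067,0],"twist":-0.2,"gripper":0.27},{"linear":[-0.034,-0.088,0],"twist":-0.267,"gripper":0.27},{"linear":[-0.047,-0.108,0],"twist":-0.333,"gripper":0.27},{"linear":[-0.06,-0.128,0],"twist":-0.4,"gripper":0.27}]'
python3 arc.py 6 4
```

```text
time: 4.8
tool_pos: [0.5495, -0.0886, 0.1323]
ee_rot: [-3.138, -0.002, -0.703]
wrist_force: [-0.6, 2.4, -1.0]
width: 0.0251
r,ang 0.03436188574989153 -0.6411859793042634 yaw -0.7033718264505309 j6 2.0110621593733735
F [-0.56  2.39 -1.02] torque about axis 0.054 Tz [ 0.514  0.051 -0.005]
-0.015,-0.019,-0.001 tw -0.0667
-0.031,-0.036,-0.001 tw -0.1333
-0.049,-0.053,-0.002 tw -0.2000
-0.067,-0.068,-0.002 tw -0.2667
-0.087,-0.082,-0.003 tw -0.3333
-0.107,-0.094,-0.003 tw -0.4000
```

```bash
python3 -m inch '[{"linear":[-0.015,-0.019,0],"twist":-0.067,"gripper":0.27},{"linear":[-0.031,-0.036,0],"twist":-0.133,"gripper":0.27},{"linear":[-0.049,-0.053,0],"twist":-0.2,"gripper":0.27},{"linear":[-0.067,-0.068,0],"twist":-0.267,"gripper":0.27},{"linear":[-0.087,-0.082,0],"twist":-0.333,"gripper":0.27},{"linear":[-0.107,-0.094,0],"twist":-0.4,"gripper":0.27}]'
python3 arc.py 1 4
python3 - <<'E'
from h import *
snap('wrist','w4')
E
```

```text
time: 5.3
tool_pos: [0.5395, -0.0982, 0.1327]
ee_rot: [-3.136, -0.002, -1.122]
wrist_force: [0.3, 2.2, -2.2]
width: 0.0254
r,ang 0.03489838005150211 -1.0463852866054473 yaw -1.1222927512213978 j6 2.4081574048859014
F [ 0.29  2.19 -2.18] torque about axis 0.047 Tz [ 0.516 -0.251  0.04 ]
-0.021,-0.011,-0.001 tw -0.0667
```

View pics/w4.png

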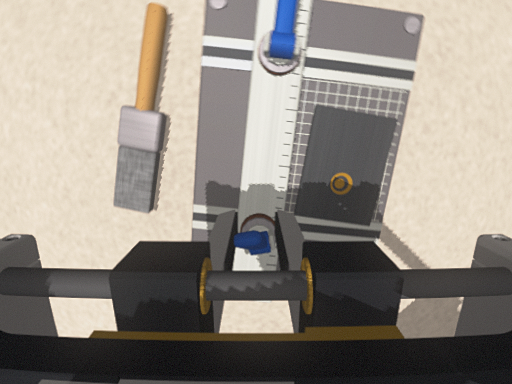

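Run:
```python
from h import *
a=[load(n)['image'][195:275,205:310,::-1] for n in('w3','w4')]
cv2.imwrite('pics/cmp.png',cv2.resize(np.hstack(a),None,fx=3.8,fy=3.8,interpolation=cv2.INTER_CUBIC))
```

```text
(no output)
```

View pics/cmp.png

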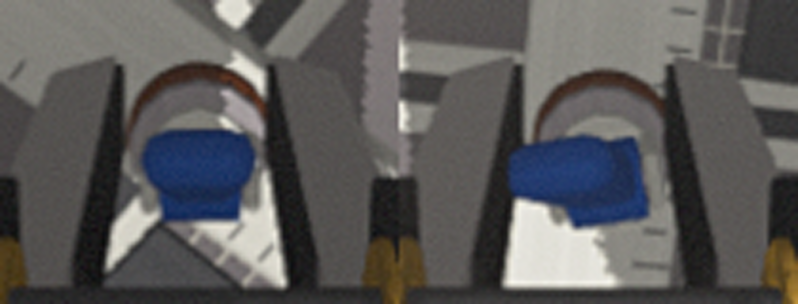

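```bash
python3 -m inch '[{"linear":[0.02,0.02,0.1],"twist":0.1,"gripper":0.4},{"linear":[0.02,0.02,0.4],"twist":0.1,"gripper":0.4},{"linear":[0.02,0.02,0.6],"twist":0.1,"gripper":0.3},{"linear":[0.02,0.02,0.6],"twist":0.22,"gripper":0.3},{"linear":[0.02,0.02,0.6],"twist":0.34,"gripper":0.3},{"linear":[0.02,0.02,0.6],"twist":0.46,"gripper":0.3},{"linear":[0.02,0.02,0.6],"twist":0.58,"gripper":0.3},{"linear":[0.02,0.02,0.6],"twist":0.7,"gripper":0.3},{"linear":[0.02,0.02,0.6],"twist":0.82,"gripper":0.3},{"linear":[0.02,0.02,0.6],"twist":0.94,"gripper":0.3}]'
python3 -m inch '[{"linear":[0,0,0],"twist":1,"gripper":0.3},{"linear":[0,0,0],"twist":1,"gripper":0.3},{"linear":[0,0,0],"twist":1,"gripper":0.3},{"linear":[0,0,0],"twist":1,"gripper":0.3},{"linear":[0,0,0],"twist":1,"gripper":0.3},{"linear":[0,0,0],"twist":1,"gripper":0.3},{"linear":[0,0,0],"twist":1,"gripper":0.3},{"linear":[0,0,0],"twist":1,"gripper":0.3},{"linear":[0,0,0],"twist":1,"gripper":0.3}]'
python3 -m inch '[{"linear":[0,0,0],"twist":1,"gripper":0.3},{"linear":[0,0,0],"twist":1,"gripper":0.3},{"linear":[0,0,0],"twist":1,"gripper":0.3},{"linear":[0,0,0],"twist":1,"gripper":0.3},{"linear":[0,0,0],"twist":1,"gripper":0.3},{"linear":[0,0,0],"twist":1,"gripper":0.3},{"linear":[0,0,0],"twist":1,"gripper":0.3},{"linear":[0,0,0],"twist":1,"gripper":0.3},{"linear":[0,0,0],"twist":1,"gripper":0.3}]'
python3 - <<'E'
from h import *
d=snap('wrist','w5');print(d['o']['tool_pos'],d['o']['ee_rot'],d['o']['joint_positions'],d['o']['wrist_force'])
W=cloud(d);im=d['image'].astype(int)
b=(im[...,2]>im[...,0]+40)&(im[...,2]>im[...,1]+25)&(np.linalg.norm(np.nan_to_num(W[...,:2])-[.522,-.068],axis=-1)<.06)
P=W[b];print(len(P))
for z in np.arange(.06,.16,.01):
    q=P[(abs(P[:,2]-z)<.005)]
    if len(q): print(round(z,3),len(q),np.round(q.mean(0),4),np.arctan2(*(q.mean(0)[:2]-[.522,-.068])[::-1]))
E
```

```text
time: 6.18
tool_pos: [0.5407, -0.0972, 0.1926]
ee_rot: [3.14, -0.005, -0.132]
wrist_force: [-0.1, 0.1, -0.1]
width: 0.028
time: 6.93
tool_pos: [0.5407, -0.0972, 0.1926]
ee_rot: [3.137, -0.001, 0.914]
wrist_force: [0.8, -0.2, -0.9]
width: 0.0282
time: 7.68
tool_pos: [0.5407, -0.0972, 0.1926]
ee_rot: [3.138, 0.004, 1.961]
wrist_force: [-0.1, -0.9, -0.7]
width: 0.0284
[ 0.54071734 -0.09720003  0.19258729] [3.13788377 0.00357122 1.96101175] [-2.80773999e-01  9.15078170e-02  1.43506033e+00 -4.91315569e-04
  1.60989923e+00 -6.71016512e-01] [-0.06082866 -0.91538768 -0.69945284]
1288
0.07 82 [ 0.5179 -0.0616  0.0728] 2.1427629065945335
0.08 167 [ 0.5218 -0.066   0.0783] 1.69115065260595
0.09 107 [ 0.5256 -0.0714  0.09  ] -0.756343674918194
0.1 111 [ 0.5286 -0.0758  0.1002] -0.8676830814291355
0.11 134 [ 0.5319 -0.0799  0.1103] -0.8773338840651085
0.12 147 [ 0.5347 -0.0842  0.1201] -0.9068838551668885
0.13 166 [ 0.5379 -0.0883  0.1301] -0.9067466011984955
0.14 196 [ 0.541  -0.0926  0.1401] -0.9137717572628773
0.15 168 [ 0.5436 -0.0971  0.1472] -0.933134990236005
```

View pics/w5.png

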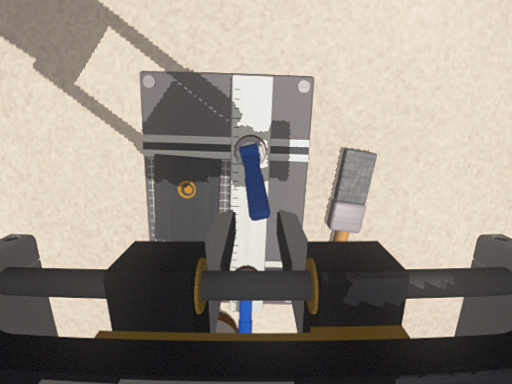

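```bash
python3 -m inch '[{"linear":[0.01,0.015,0],"twist":0.11,"gripper":0.3},{"linear":[0.01,0.015,0],"twist":0.22,"gripper":0.3},{"linear":[0.01,0.015,-0.2],"twist":0.22,"gripper":0.3},{"linear":[0.01,0.015,-0.45],"twist":0.22,"gripper":0.27},{"linear":[0.01,0.015,-0.62],"twist":0.22,"gripper":0.27},{"linear":[0.01,0.015,-0.62],"twist":0.22,"gripper":0.27},{"linear":[0.01,0.015,-0.62],"twist":0.22,"gripper":0.27}]'
python3 arc.py 10 3.5;python3 - <<'E'
from h import *
d=snap('wrist','w6')
cv2.imwrite('pics/w6z.png',cv2.resize(d['image'][150:290,180:340,::-1],None,fx=4,fy=4,interpolation=cv2.INTER_CUBIC))
E
```

```text
time: 8.32
tool_pos: [0.5409, -0.0952, 0.1284]
ee_rot: [3.141, 0.001, 2.185]
wrist_force: [-0.0, -0.3, 0.3]
width: 0.0253
r,ang 0.033100054531562284 -0.9642092567599981 yaw 2.1851157734656024 j6 -0.8916882912694228
F [-0.04 -0.27  0.28] torque about axis -0.006 Tz [-0.017 -0.086 -0.012]
-0.017,-0.011,-0.000 tw -0.0583
-0.035,-0.021,-0.001 tw -0.1167
-0.053,-0.030,-0.001 tw -0.1750
-0.071,-0.038,-0.002 tw -0.2333
-0.091,-0.044,-0.002 tw -0.2917
-0.110,-0.050,-0.003 tw -0.3500
-0.130,-0.054,-0.003 tw -0.4083
-0.150,-0.057,-0.004 tw -0.4667
-0.170,-0.059,-0.004 tw -0.5250
-0.190,-0.059,-0.005 tw -0.5833
```

View pics/w6z.png

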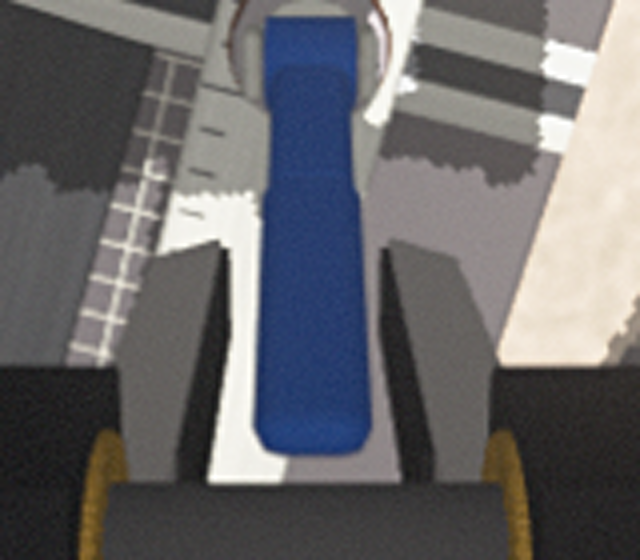

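Lever is centred between the fingers (lever end at about x=313 in the zoom). Continue clockwise in arcs.

```bash
python3 -m inch '[{"linear":[-0.017,-0.011,0],"twist":-0.058,"gripper":0.27},{"linear":[-0.035,-0.021,0],"twist":-0.117,"gripper":0.27},{"linear":[-0.053,-0.03,0],"twist":-0.175,"gripper":0.27},{"linear":[-0.071,-0.038,0],"twist":-0.233,"gripper":0.27},{"linear":[-0.091,-0.044,0],"twist":-0.292,"gripper":0.27},{"linear":[-0.11,-0.05,0],"twist":-0.35,"gripper":0.27},{"linear":[-0.13,-0.054,0],"twist":-0.408,"gripper":0.27},{"linear":[-0.15,-0.057,0],"twist":-0.467,"gripper":0.27}]'
python3 arc.py 7 3.5
```

```text
time: 9.03
tool_pos: [0.5279, -0.1005, 0.1305]
ee_rot: [3.135, 0.001, 1.694]
wrist_force: [2.7, 1.2, -1.8]
width: 0.0252
r,ang 0.033026957785098135 -1.390290269858027 yaw 1.6938500352835772 j6 -0.41776920449597277
F [ 2.67  1.22 -1.82] torque about axis 0.094 Tz [ 0.171 -0.471  0.012]
-0.020,-0.003,-0.000 tw -0.0583
-0.040,-0.005,-0.001 tw -0.1167
-0.060,-0.005,-0.001 tw -0.1750
-0.080,-0.005,-0.002 tw -0.2333
-0.100,-0.003,-0.002 tw -0.2917
-0.120,0.000,-0.003 tw -0.3500
-0.140,0.005,-0.003 tw -0.4083
```

```bash
python3 -m inch '[{"linear":[-0.02,-0.003,0],"twist":-0.058,"gripper":0.27},{"linear":[-0.04,-0.005,0],"twist":-0.117,"gripper":0.27},{"linear":[-0.06,-0.005,0],"twist":-0.175,"gripper":0.27},{"linear":[-0.08,-0.005,0],"twist":-0.233,"gripper":0.27},{"linear":[-0.1,-0.003,0],"twist":-0.292,"gripper":0.27},{"linear":[-0.12,0,0],"twist":-0.35,"gripper":0.27},{"linear":[-0.14,0.005,0],"twist":-0.408,"gripper":0.27}]'
python3 arc.py 7 3.5
```

```text
time: 9.62
tool_pos: [0.514, -0.1002, 0.1304]
ee_rot: [3.135, -0.001, 1.266]
wrist_force: [2.6, -0.0, -1.5]
width: 0.0253
r,ang 0.033201278477813026 -1.8149676363909277 yaw 1.2664411805752511 j6 0.0026577852308393825
F [ 2.63 -0.04 -1.47] torque about axis 0.085 Tz [ 0.058 -0.499  0.053]
-0.020,0.006,-0.000 tw -0.0583
-0.039,0.012,-0.001 tw -0.1167
-0.057,0.020,-0.001 tw -0.1750
-0.076,0.029,-0.002 tw -0.2333
-0.093,0.039,-0.002 tw -0.2917
-0.110,0.050,-0.003 tw -0.3500
-0.126,0.062,-0.003 tw -0.4083
```

```bash
python3 -m inch '[{"linear":[-0.02,0.006,0],"twist":-0.058,"gripper":0.27},{"linear":[-0.039,0.012,0],"twist":-0.117,"gripper":0.27},{"linear":[-0.057,0.02,0],"twist":-0.175,"gripper":0.27},{"linear":[-0.076,0.029,0],"twist":-0.233,"gripper":0.27},{"linear":[-0.093,0.039,0],"twist":-0.292,"gripper":0.27},{"linear":[-0.11,0.05,0],"twist":-0.35,"gripper":0.27},{"linear":[-0.126,0.062,0],"twist":-0.408,"gripper":0.27}]'
python3 arc.py 7 3.5
```

```text
time: 10.2
tool_pos: [0.5015, -0.0944, 0.1306]
ee_rot: [3.135, -0.003, 0.839]
wrist_force: [2.5, -0.9, -2.7]
width: 0.0252
r,ang 0.03342894088901915 -2.230577371297969 yaw 0.8390208747454821 j6 0.43431123690931467
F [ 2.55 -0.92 -2.7 ] torque about axis 0.086 Tz [-0.043 -0.46   0.006]
-0.016,0.013,-0.000 tw -0.0583
-0.031,0.027,-0.001 tw -0.1167
-0.045,0.042,-0.001 tw -0.1750
-0.058,0.057,-0.002 tw -0.2333
-0.070,0.074,-0.002 tw -0.2917
-0.081,0.091,-0.003 tw -0.3500
-0.091,0.109,-0.003 tw -0.4083
```

```bash
python3 -m inch '[{"linear":[-0.016,0.013,0],"twist":-0.058,"gripper":0.27},{"linear":[-0.031,0.027,0],"twist":-0.117,"gripper":0.27},{"linear":[-0.045,0.042,0],"twist":-0.175,"gripper":0.27},{"linear":[-0.058,0.057,0],"twist":-0.233,"gripper":0.27},{"linear":[-0.07,0.074,0],"twist":-0.292,"gripper":0.27},{"linear":[-0.081,0.091,0],"twist":-0.35,"gripper":0.27},{"linear":[-0.091,0.109,0],"twist":-0.408,"gripper":0.27}]'
python3 arc.py 6 3.5
```

```text
time: 10.78
tool_pos: [0.4924, -0.0839, 0.1306]
ee_rot: [3.136, -0.005, 0.412]
wrist_force: [2.6, -2.4, -0.6]
width: 0.0254
r,ang 0.033636592178886815 -2.6486891000487645 yaw 0.41151452406829425 j6 0.877424345117243
F [ 2.64 -2.36 -0.6 ] torque about axis 0.112 Tz [-0.245 -0.393 -0.003]
-0.009,0.018,-0.000 tw -0.0583
-0.017,0.037,-0.001 tw -0.1167
-0.024,0.057,-0.001 tw -0.1750
-0.030,0.076,-0.002 tw -0.2333
-0.034,0.096,-0.002 tw -0.2917
-0.037,0.117,-0.003 tw -0.3500
```

```bash
python3 -m inch '[{"linear":[-0.009,0.018,0],"twist":-0.058,"gripper":0.27},{"linear":[-0.017,0.037,0],"twist":-0.117,"gripper":0.27},{"linear":[-0.024,0.057,0],"twist":-0.175,"gripper":0.27},{"linear":[-0.03,0.076,0],"twist":-0.233,"gripper":0.27},{"linear":[-0.034,0.096,0],"twist":-0.292,"gripper":0.27},{"linear":[-0.037,0.117,0],"twist":-0.35,"gripper":0.27}]'
python3 arc.py 6 3.5
```

```text
time: 11.28
tool_pos: [0.4884, -0.0726, 0.1306]
ee_rot: [3.138, -0.006, 0.045]
wrist_force: [1.1, -2.3, -1.2]
width: 0.0251
r,ang 0.03390707920960223 -3.006468100688565 yaw 0.04477704159952456 j6 1.26495197386904
F [ 1.13 -2.3  -1.19] torque about axis 0.083 Tz [-0.34  -0.212  0.081]
-0.002,0.021,-0.000 tw -0.0583
-0.003,0.041,-0.001 tw -0.1167
-0.003,0.062,-0.001 tw -0.1750
-0.001,0.083,-0.002 tw -0.2333
0.002,0.103,-0.002 tw -0.2917
0.006,0.123,-0.003 tw -0.3500
```

```bash
python3 -m inch '[{"linear":[-0.002,0.021,0],"twist":-0.058,"gripper":0.27},{"linear":[-0.003,0.041,0],"twist":-0.117,"gripper":0.27},{"linear":[-0.003,0.062,0],"twist":-0.175,"gripper":0.27},{"linear":[-0.001,0.083,0],"twist":-0.233,"gripper":0.27},{"linear":[0.002,0.103,0],"twist":-0.292,"gripper":0.27},{"linear":[0.006,0.123,0],"twist":-0.35,"gripper":0.27}]'
python3 arc.py 6 3.5
```

```text
time: 11.78
tool_pos: [0.4887, -0.0603, 0.1304]
ee_rot: [3.14, -0.006, -0.322]
wrist_force: [1.1, -2.8, -2.0]
width: 0.0254
r,ang 0.03422081626137475 2.9154965256855103 yaw -0.32182489127277947 j6 1.6562663563298097
F [ 1.06 -2.83 -2.  ] torque about axis 0.086 Tz [-0.38  -0.092  0.001]
0.005,0.020,-0.000 tw -0.0583
0.012,0.040,-0.001 tw -0.1167
0.020,0.059,-0.001 tw -0.1750
0.028,0.078,-0.002 tw -0.2333
0.039,0.097,-0.002 tw -0.2917
0.050,0.114,-0.003 tw -0.3500
```

```bash
python3 -m inch '[{"linear":[0.005,0.02,0],"twist":-0.058,"gripper":0.27},{"linear":[0.012,0.04,0],"twist":-0.117,"gripper":0.27},{"linear":[0.02,0.059,0],"twist":-0.175,"gripper":0.27},{"linear":[0.028,0.078,0],"twist":-0.233,"gripper":0.27},{"linear":[0.039,0.097,0],"twist":-0.292,"gripper":0.27},{"linear":[0.05,0.114,0],"twist":-0.35,"gripper":0.27}]'
python3 arc.py 6 3.5
```

```text
time: 12.28
tool_pos: [0.4932, -0.0489, 0.1302]
ee_rot: [-3.142, -0.005, -0.688]
wrist_force: [-0.8, -3.1, -1.4]
width: 0.0254
r,ang 0.03451474357190827 2.5556609501166694 yaw -0.6883923927158904 j6 2.0477504658314207
F [-0.83 -3.1  -1.43] torque about axis 0.105 Tz [-0.374  0.075  0.043]
0.012,0.017,-0.000 tw -0.0583
0.025,0.034,-0.001 tw -0.1167
0.040,0.049,-0.001 tw -0.1750
0.055,0.064,-0.002 tw -0.2333
0.071,0.078,-0.002 tw -0.2917
0.087,0.090,-0.003 tw -0.3500
```

```bash
python3 -m inch '[{"linear":[0.012,0.017,0],"twist":-0.058,"gripper":0.27},{"linear":[0.025,0.034,0],"twist":-0.117,"gripper":0.27},{"linear":[0.04,0.049,0],"twist":-0.175,"gripper":0.27},{"linear":[0.055,0.064,0],"twist":-0.233,"gripper":0.27},{"linear":[0.071,0.078,0],"twist":-0.292,"gripper":0.27},{"linear":[0.087,0.09,0],"twist":-0.35,"gripper":0.27}]'
python3 arc.py 1 3.5
```

```text
time: 12.78
tool_pos: [0.5015, -0.0398, 0.13]
ee_rot: [-3.141, -0.004, -1.055]
wrist_force: [-1.3, -2.1, -1.5]
width: 0.0254
r,ang 0.03485178589798273 2.1987997894220506 yaw -1.0548622745294964 j6 2.4355280767673566
F [-1.29 -2.14 -1.46] torque about axis 0.08 Tz [-0.327  0.169  0.064]
0.018,0.012,-0.000 tw -0.0583
```

```bash
python3 -m inch '[{"linear":[-0.02,-0.02,0.1],"twist":0.1,"gripper":0.4},{"linear":[-0.02,-0.02,0.4],"twist":0.1,"gripper":0.4},{"linear":[-0.02,-0.02,0.6],"twist":0.1,"gripper":0.3},{"linear":[-0.02,-0.02,0.6],"twist":0.22,"gripper":0.3},{"linear":[-0.02,-0.02,0.6],"twist":0.34,"gripper":0.3},{"linear":[-0.02,-0.02,0.6],"twist":0.46,"gripper":0.3},{"linear":[-0.02,-0.02,0.6],"twist":0.58,"gripper":0.3},{"linear":[-0.02,-0.02,0.6],"twist":0.7,"gripper":0.3},{"linear":[-0.02,-0.02,0.6],"twist":0.82,"gripper":0.3},{"linear":[-0.02,-0.02,0.6],"twist":0.94,"gripper":0.3}]'
python3 -m inch '[{"linear":[0,0,0],"twist":1,"gripper":0.3},{"linear":[0,0,0],"twist":1,"gripper":0.3},{"linear":[0,0,0],"twist":1,"gripper":0.3},{"linear":[0,0,0],"twist":1,"gripper":0.3},{"linear":[0,0,0],"twist":1,"gripper":0.3},{"linear":[0,0,0],"twist":1,"gripper":0.3},{"linear":[0,0,0],"twist":1,"gripper":0.3},{"linear":[0,0,0],"twist":1,"gripper":0.3},{"linear":[0,0,0],"twist":1,"gripper":0.3}]'
python3 -m inch '[{"linear":[0,0,0],"twist":1,"gripper":0.3},{"linear":[0,0,0],"twist":1,"gripper":0.3},{"linear":[0,0,0],"twist":1,"gripper":0.3},{"linear":[0,0,0],"twist":1,"gripper":0.3},{"linear":[0,0,0],"twist":1,"gripper":0.3},{"linear":[0,0,0],"twist":1,"gripper":0.3},{"linear":[0,0,0],"twist":1,"gripper":0.3},{"linear":[0,0,0],"twist":1,"gripper":0.3},{"linear":[0,0,0],"twist":1,"gripper":0.3}]'
cat > lev.py <<'E'
from h import *
import sys
n=sys.argv[1]
d=snap('wrist',n);print(d['o']['tool_pos'],d['o']['ee_rot'],d['o']['joint_positions'][5])
W=cloud(d);im=d['image'].astype(int)
b=(im[...,2]>im[...,0]+40)&(im[...,2]>im[...,1]+25)&(np.linalg.norm(np.nan_to_num(W[...,:2])-[.522,-.068],axis=-1)<.1)
P=W[b];print(len(P))
L=[]
for z in np.arange(.06,.16,.01):
    q=P[(abs(P[:,2]-z)<.005)]
    if len(q): print(round(z,3),len(q),np.round(q.mean(0),4)); 
    if len(q)>20 and z>.085: L.append(q.mean(0))
L=np.array(L)
if len(L)>2:
  l=cv2.fitLine(L.astype(np.float32),cv2.DIST_L2,0,1e-5,1e-5).ravel();l=l[:3]*np.sign(l[2]);print('az',np.arctan2(l[1],l[0]),'lean',np.arccos(l[2]))
E
python3 lev.py w7
```

```text
time: 13.62
tool_pos: [0.4998, -0.0409, 0.1907]
ee_rot: [3.141, -0.005, -0.066]
wrist_force: [-0.1, 0.3, -0.6]
width: 0.0283
time: 14.37
tool_pos: [0.4998, -0.0409, 0.1907]
ee_rot: [3.137, -0.002, 0.98]
wrist_force: [0.1, -0.2, 0.7]
width: 0.0281
time: 15.12
tool_pos: [0.4998, -0.0409, 0.1907]
ee_rot: [3.137, 0.003, 2.028]
wrist_force: [0.8, -0.1, 0.5]
width: 0.0284
[ 0.4998208  -0.04086558  0.19065061] [3.1373834  0.00331572 2.02758428] -0.6514260115326385
405
0.06 1 [ 0.526  -0.0581  0.063 ]
0.07 98 [ 0.5247 -0.0667  0.0725]
0.08 21 [ 0.522  -0.0632  0.0795]
0.09 23 [ 0.5178 -0.061   0.0895]
0.1 24 [ 0.5146 -0.0566  0.1   ]
0.11 23 [ 0.5118 -0.0527  0.1091]
0.12 19 [ 0.507  -0.0508  0.1191]
0.13 1 [ 0.5039 -0.0447  0.1318]
0.14 118 [ 0.4957 -0.0374  0.1436]
0.15 76 [ 0.4953 -0.0385  0.1458]
az 2.3560882 lean 0.5324469
```

View pics/w7.png

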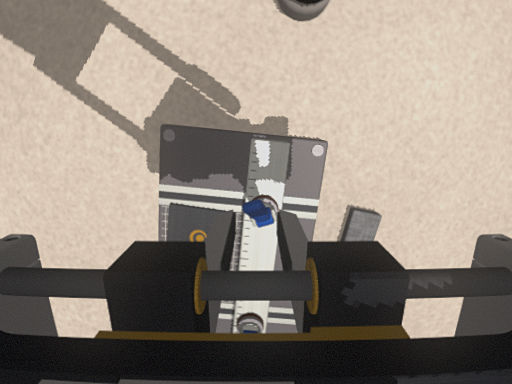

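```bash
python3 -m inch '[{"linear":[0,-0.02,0],"twist":0.11,"gripper":0.3},{"linear":[0,-0.02,0],"twist":0.22,"gripper":0.3},{"linear":[0,-0.02,0],"twist":0.25,"gripper":0.3},{"linear":[0,-0.02,-0.2],"twist":0.25,"gripper":0.3},{"linear":[0,-0.02,-0.45],"twist":0.25,"gripper":0.27},{"linear":[0,-0.02,-0.62],"twist":0.25,"gripper":0.27},{"linear":[0,-0.02,-0.62],"twist":0.25,"gripper":0.27},{"linear":[0,-0.02,-0.62],"twist":0.25,"gripper":0.27}]'
python3 arc.py 6 3.5;python3 - <<'E'
from h import *
d=snap('wrist','w8')
cv2.imwrite('pics/w8z.png',cv2.resize(d['image'][150:290,180:340,::-1],None,fx=4,fy=4,interpolation=cv2.INTER_CUBIC))
E
```

```text
time: 15.83
tool_pos: [0.4989, -0.0426, 0.1265]
ee_rot: [3.141, 0.001, 2.284]
wrist_force: [0.2, -0.4, 0.3]
width: 0.0255
r,ang 0.034304301556827656 2.3098570196102166 yaw 2.2836985985621285 j6 -0.9114763330007065
F [ 0.18 -0.42  0.31] torque about axis 0.005 Tz [-0.01  -0.143 -0.035]
0.016,0.014,-0.000 tw -0.0583
0.033,0.026,-0.001 tw -0.1167
0.050,0.038,-0.001 tw -0.1750
0.068,0.048,-0.002 tw -0.2333
0.087,0.058,-0.002 tw -0.2917
0.106,0.066,-0.003 tw -0.3500
```

View pics/w8z.png

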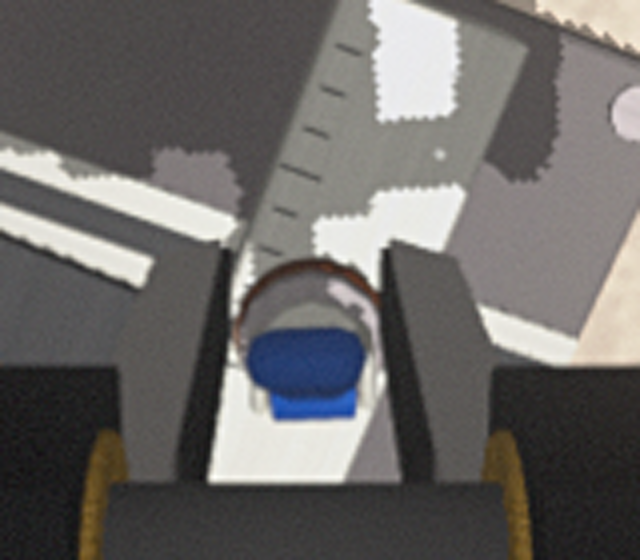

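```bash
python3 -m inch '[{"linear":[0.016,0.014,0],"twist":-0.058,"gripper":0.27},{"linear":[0.033,0.026,0],"twist":-0.117,"gripper":0.27},{"linear":[0.05,0.038,0],"twist":-0.175,"gripper":0.27},{"linear":[0.068,0.048,0],"twist":-0.233,"gripper":0.27},{"linear":[0.087,0.058,0],"twist":-0.292,"gripper":0.27},{"linear":[0.106,0.066,0],"twist":-0.35,"gripper":0.27}]'
python3 arc.py 5 3
```

```text
time: 16.38
tool_pos: [0.51, -0.0369, 0.1282]
ee_rot: [3.14, 0.003, 1.914]
wrist_force: [-1.7, -1.8, -0.2]
width: 0.0255
r,ang 0.03334891387543027 1.939538719845867 yaw 1.9143356710714556 j6 -0.5252805271228413
F [-1.7  -1.79 -0.2 ] torque about axis 0.074 Tz [-0.349  0.236 -0.005]
0.016,0.006,-0.000 tw -0.0500
0.033,0.011,-0.001 tw -0.1000
0.050,0.015,-0.001 tw -0.1500
0.067,0.018,-0.002 tw -0.2000
0.085,0.021,-0.002 tw -0.2500
```

```bash
python3 -m inch '[{"linear":[0.016,0.006,0],"twist":-0.05,"gripper":0.27},{"linear":[0.033,0.011,0],"twist":-0.1,"gripper":0.27},{"linear":[0.05,0.015,0],"twist":-0.15,"gripper":0.27},{"linear":[0.067,0.018,0],"twist":-0.2,"gripper":0.27},{"linear":[0.085,0.021,0],"twist":-0.25,"gripper":0.27}]'
python3 arc.py 5 3
```

```text
time: 16.8
tool_pos: [0.5182, -0.0347, 0.1279]
ee_rot: [3.14, 0.002, 1.653]
wrist_force: [-2.4, -2.3, -0.6]
width: 0.0254
r,ang 0.03354906851703672 1.6832638020035833 yaw 1.6530222195760125 j6 -0.25698596191057654
F [-2.37 -2.26 -0.63] torque about axis 0.088 Tz [-0.268  0.265  0.043]
0.017,0.002,-0.000 tw -0.0500
0.035,0.002,-0.001 tw -0.1000
0.053,0.002,-0.001 tw -0.1500
0.070,0.001,-0.002 tw -0.2000
0.088,-0.002,-0.002 tw -0.2500
```

```bash
python3 -m inch '[{"linear":[0.017,0.002,0],"twist":-0.05,"gripper":0.27},{"linear":[0.035,0.002,0],"twist":-0.1,"gripper":0.27},{"linear":[0.053,0.002,0],"twist":-0.15,"gripper":0.27},{"linear":[0.07,0.001,0],"twist":-0.2,"gripper":0.27},{"linear":[0.088,-0.002,0],"twist":-0.25,"gripper":0.27}]'
python3 arc.py 5 3
```

```text
time: 17.22
tool_pos: [0.5268, -0.0347, 0.1278]
ee_rot: [3.14, 0.001, 1.391]
wrist_force: [-1.9, -0.8, -1.3]
width: 0.0256
r,ang 0.03364239071316123 1.4271986068928333 yaw 1.3913243776453688 j6 0.007273878342597569
F [-1.88 -0.81 -1.3 ] torque about axis 0.059 Tz [-0.271  0.362  0.016]
0.017,-0.003,-0.000 tw -0.0500
0.035,-0.007,-0.001 tw -0.1000
0.051,-0.012,-0.001 tw -0.1500
0.068,-0.017,-0.002 tw -0.2000
0.085,-0.024,-0.002 tw -0.2500
```

```bash
python3 -m inch '[{"linear":[0.017,-0.003,0],"twist":-0.05,"gripper":0.27},{"linear":[0.035,-0.007,0],"twist":-0.1,"gripper":0.27},{"linear":[0.051,-0.012,0],"twist":-0.15,"gripper":0.27},{"linear":[0.068,-0.017,0],"twist":-0.2,"gripper":0.27},{"linear":[0.085,-0.024,0],"twist":-0.25,"gripper":0.27}]'
python3 arc.py 5 3
```

```text
time: 17.63
tool_pos: [0.5349, -0.0369, 0.1276]
ee_rot: [3.141, 0.001, 1.13]
wrist_force: [-3.5, -0.4, -1.1]
width: 0.0256
r,ang 0.0336910777187481 1.178482202921034 yaw 1.1296040204883202 j6 0.26739060277384896
F [-3.55 -0.4  -1.08] torque about axis 0.105 Tz [-0.119  0.542  0.056]
0.016,-0.007,-0.000 tw -0.0500
0.032,-0.015,-0.001 tw -0.1000
0.047,-0.024,-0.001 tw -0.1500
0.062,-0.034,-0.002 tw -0.2000
0.076,-0.044,-0.002 tw -0.2500
```

```bash
python3 -m inch '[{"linear":[0.016,-0.007,0],"twist":-0.05,"gripper":0.27},{"linear":[0.032,-0.015,0],"twist":-0.1,"gripper":0.27},{"linear":[0.047,-0.024,0],"twist":-0.15,"gripper":0.27},{"linear":[0.062,-0.034,0],"twist":-0.2,"gripper":0.27}]'
python3 arc.py 5 3
```

```text
time: 17.97
tool_pos: [0.5404, -0.0398, 0.1274]
ee_rot: [-3.14, 0.001, 0.92]
wrist_force: [-4.9, 0.8, 0.1]
width: 0.0255
r,ang 0.033629530750321504 0.9920264034626718 yaw 0.920391365000093 j6 0.4725316860659007
F [-4.89  0.84  0.07] torque about axis 0.153 Tz [0.084 0.852 0.07 ]
0.014,-0.010,-0.000 tw -0.0500
0.028,-0.021,-0.001 tw -0.1000
0.042,-0.032,-0.001 tw -0.1500
0.055,-0.044,-0.002 tw -0.2000
0.067,-0.057,-0.002 tw -0.2500
```

```bash
python3 -m inch '[{"linear":[0.014,-0.01,0],"twist":-0.05,"gripper":0.27},{"linear":[0.028,-0.021,0],"twist":-0.1,"gripper":0.27},{"linear":[0.042,-0.032,0],"twist":-0.15,"gripper":0.27}]'
python3 arc.py 5 2.5
```

```text
time: 18.22
tool_pos: [0.544, -0.0426, 0.1272]
ee_rot: [-3.139, 0.002, 0.764]
wrist_force: [-7.3, 1.7, 0.1]
width: 0.0252
r,ang 0.03357975202756854 0.8565113032153642 yaw 0.7635239416331403 j6 0.6250961673354916
F [-7.34  1.66  0.15] torque about axis 0.223 Tz [0.272 1.104 0.036]
0.011,-0.010,-0.000 tw -0.0417
0.021,-0.020,-0.001 tw -0.0833
0.031,-0.031,-0.001 tw -0.1250
0.041,-0.042,-0.001 tw -0.1667
0.050,-0.054,-0.002 tw -0.2083
```

```bash
python3 -m inch '[{"linear":[0,0,0],"twist":0,"gripper":0.27},{"linear":[0,0,0],"twist":0,"gripper":0.27},{"linear":[0,0,0],"twist":0,"gripper":0.27},{"linear":[0,0,0],"twist":0,"gripper":0.27}]'
python3 arc.py 2 2.5; python3 lev.py w9
```

```text
time: 18.55
tool_pos: [0.5442, -0.0427, 0.1272]
ee_rot: [-3.14, 0.002, 0.766]
wrist_force: [-5.5, 0.5, 0.6]
width: 0.0256
r,ang 0.03366609670544538 0.8504347238375125 yaw 0.7661082190225466 j6 0.6225838054416366
F [-5.51  0.48  0.6 ] torque about axis 0.15 Tz [0.175 0.89  0.127]
0.011,-0.010,-0.000 tw -0.0417
0.021,-0.020,-0.001 tw -0.0833
[ 0.54420806 -0.04269766  0.12719573] [-3.13955465e+00  1.57805698e-03  7.66108219e-01] 0.6225838054416366
678
0.06 6 [ 0.5318 -0.0636  0.064 ]
0.07 129 [ 0.524  -0.0688  0.0715]
0.08 17 [ 0.5284 -0.0652  0.0803]
0.09 12 [ 0.5288 -0.0606  0.0902]
0.1 18 [ 0.5335 -0.0561  0.0988]
0.11 23 [ 0.5374 -0.0531  0.1102]
0.12 22 [ 0.5399 -0.0487  0.1204]
0.13 29 [ 0.5427 -0.0446  0.1304]
0.14 388 [ 0.5445 -0.0344  0.143 ]
0.15 29 [ 0.543  -0.0342  0.1454]
az 1.2654418 lean 0.53636396
```

View pics/w9.png

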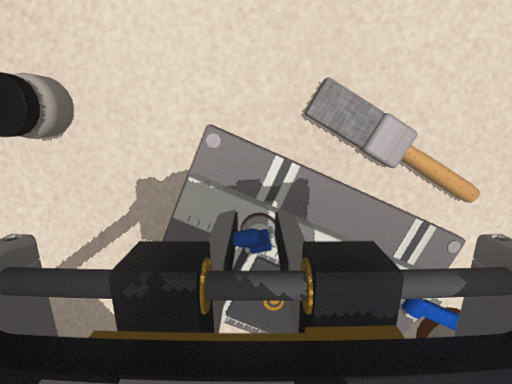

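```bash
python3 -m inch '[{"linear":[-0.02,0.015,0.05],"twist":0.1,"gripper":0.4},{"linear":[-0.02,0.015,0.3],"twist":0.1,"gripper":0.4},{"linear":[-0.02,0.015,0.65],"twist":0.1,"gripper":0.4},{"linear":[-0.3,-0.3,0.9],"twist":0.2,"gripper":0.1},{"linear":[-0.4,-0.5,1],"twist":0.22,"gripper":0},{"linear":[-0.4,-0.5,1],"twist":0.22,"gripper":0},{"linear":[-0.4,-0.5,1],"twist":0.22,"gripper":0}]'
python3 lev.py w10
```

```text
time: 19.18
tool_pos: [0.5065, -0.0942, 0.2296]
ee_rot: [3.134, -0.003, 0.994]
wrist_force: [0.0, -0.4, 0.7]
width: 0.0147
[ 0.50650411 -0.09417404  0.22955981] [ 3.13429897e+00 -2.51988074e-03  9.93550404e-01] 0.2831357890855597
758
0.07 110 [ 0.5203 -0.0692  0.0719]
0.08 47 [ 0.523  -0.0645  0.0798]
0.09 55 [ 0.5258 -0.0603  0.0897]
0.1 62 [ 0.5288 -0.056   0.1   ]
0.11 65 [ 0.5321 -0.0517  0.1103]
0.12 78 [ 0.5348 -0.0472  0.1201]
0.13 94 [ 0.5378 -0.043   0.1302]
0.14 220 [ 0.5423 -0.0358  0.142 ]
0.15 17 [ 0.5427 -0.0343  0.1453]
az 0.9760888 lean 0.50685734
```

View pics/w10.png

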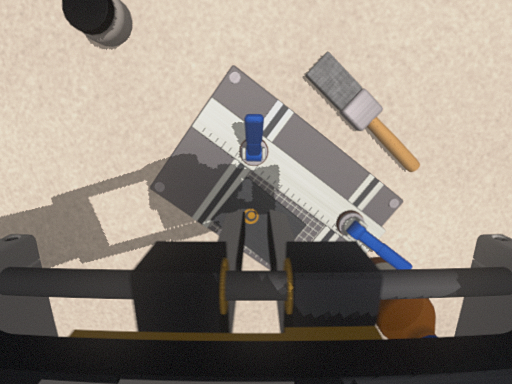

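```bash
python3 -m inch '[{"linear":[0.15,0.24,-0.2],"twist":0,"gripper":0},{"linear":[0.25,0.4,-0.4],"twist":0,"gripper":0},{"linear":[0.25,0.4,-0.77],"twist":0,"gripper":0},{"linear":[0.25,0.4,-0.77],"twist":0,"gripper":0},{"linear":[0.25,0.4,-0.77],"twist":0,"gripper":0}]'
python3 - <<'E'
from h import *
o=robot.get_obs();d=snap('wrist','w11')
print(o['tool_pos'],o['ee_rot'][2],o['wrist_force'],o['width'])
p=np.array(o['tool_pos']);A=np.array([.522,-.068]);u=np.array([.56,.828])
v=p[:2]-A; print('R',v@u,'lat',v[0]*-u[1]+v[1]*u[0])
pin=.067
for th in np.arange(.5,1.56,.1):
    s=.072
    e=s*np.sin(th)-.0055*np.cos(th);z=pin+s*np.cos(th)+.0055*np.sin(th)
    R=e-.008; q=np.array([*(A+R*u),z+.022])-p
    print(round(th,2),np.round(q*10,3))
cv2.imwrite('pics/w11z.png',cv2.resize(d['image'][150:290,180:340,::-1],None,fx=4,fy=4,interpolation=cv2.INTER_CUBIC))
E
```

```text
time: 19.65
tool_pos: [0.5288, -0.0517, 0.1458]
ee_rot: [-3.135, 0.002, 0.998]
wrist_force: [0.4, 0.4, 0.1]
width: 0.0004
[ 0.52877704 -0.05167858  0.14580132] 0.9977165094660392 [0.37878166 0.39005229 0.05077118] 0.0003662494259074535
R 0.017309282305207653 lat 0.0035286057506021627
0.5 [0.054 0.016 0.09 ]
0.6 [0.09  0.07  0.057]
0.7 [0.124 0.12  0.018]
0.8 [ 0.155  0.166 -0.027]
0.9 [ 0.184  0.209 -0.077]
1.0 [ 0.21   0.248 -0.133]
1.1 [ 0.233  0.281 -0.192]
1.2 [ 0.252  0.31  -0.256]
1.3 [ 0.268  0.333 -0.322]
1.4 [ 0.28   0.35  -0.391]
1.5 [ 0.287  0.362 -0.462]
```

View pics/w11z.png

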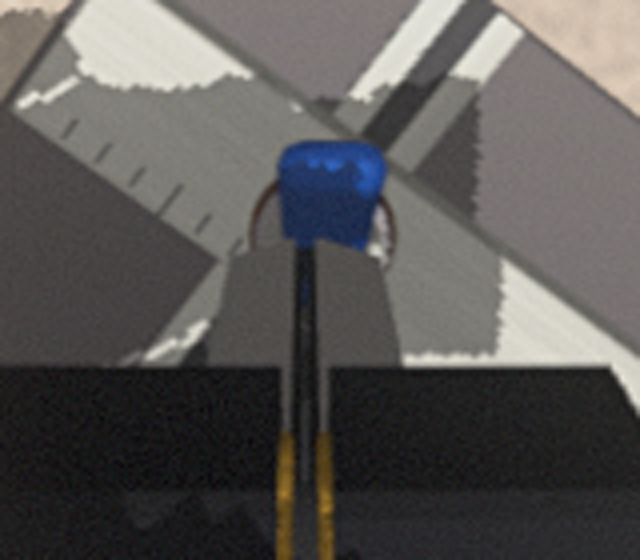

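```bash
python3 -m inch '[{"linear":[0.02,-0.03,0.05],"twist":-0.02,"gripper":0},{"linear":[0.054,0.016,0.07],"twist":-0.02,"gripper":0},{"linear":[0.09,0.07,0.055],"twist":-0.02,"gripper":0},{"linear":[0.124,0.12,0.018],"twist":-0.02,"gripper":0},{"linear":[0.155,0.166,-0.027],"twist":-0.02,"gripper":0},{"linear":[0.184,0.209,-0.077],"twist":-0.02,"gripper":0},{"linear":[0.21,0.248,-0.133],"twist":-0.02,"gripper":0},{"linear":[0.21,0.248,-0.133],"twist":-0.02,"gripper":0}]'
cat > f.py <<'E'
from h import *
import sys
d=snap('wrist',sys.argv[1]);o=d['o']
p=np.array(o['tool_pos']);A=np.array([.522,-.068]);u=np.array([.56,.828])
v=p[:2]-A; print(p,'R',v@u,'lat',v[0]*-u[1]+v[1]*u[0],'tip z',p[2]-.022,'F',o['wrist_force'])
cv2.imwrite('pics/%sz.png'%sys.argv[1],cv2.resize(d['image'][110:290,150:370,::-1],None,fx=3,fy=3,interpolation=cv2.INTER_CUBIC))
pin=.067
for th in np.arange(1.0,1.56,.1):
    s=.072
    e=s*np.sin(th)-.0055*np.cos(th);z=pin+s*np.cos(th)+.0055*np.sin(th)
    R=e-.008; q=np.array([*(A+R*u),z+.022])-p
    print(round(th,2),np.round(q*10,3))
E
python3 f.py w12
```

```text
time: 20.37
tool_pos: [0.5525, -0.0272, 0.1354]
ee_rot: [3.14, -0.002, 0.977]
wrist_force: [1.9, -0.3, 2.7]
width: 0.0006
[ 0.55254327 -0.02719413  0.13536677] R 0.050891493359712665 lat -0.0024385422235492712 tip z 0.11336676546510621 F [ 1.88051133 -0.32311858  2.70689214]
1.0 [-0.028  0.003 -0.028]
1.1 [-0.005  0.036 -0.088]
1.2 [ 0.014  0.065 -0.152]
1.3 [ 0.03   0.088 -0.218]
1.4 [ 0.042  0.105 -0.287]
1.5 [ 0.05   0.117 -0.358]
```

View pics/w12z.png

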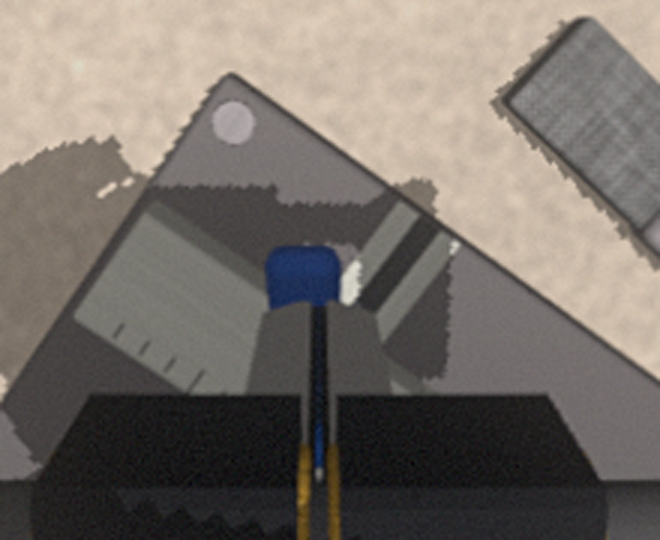

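```bash
python3 -m inch '[{"linear":[-0.01,0.036,-0.08],"twist":0,"gripper":0},{"linear":[0.014,0.065,-0.15],"twist":0,"gripper":0},{"linear":[0.03,0.088,-0.218],"twist":0,"gripper":0},{"linear":[0.036,0.097,-0.25],"twist":0,"gripper":0},{"linear":[0.042,0.105,-0.287],"twist":0,"gripper":0},{"linear":[0.042,0.105,-0.287],"twist":0,"gripper":0}]'
python3 f.py w13
```

```text
time: 20.92
tool_pos: [0.5566, -0.0169, 0.107]
ee_rot: [3.14, -0.003, 0.976]
wrist_force: [1.8, 1.4, 3.9]
width: 0.0006
[ 0.55661285 -0.01689145  0.10697722] R 0.061701076016274885 lat -3.865087236234327e-05 tip z 0.08497721558312915 F [1.77047602 1.37713541 3.89332555]
1.0 [-0.068 -0.1    0.256]
1.1 [-0.046 -0.067  0.196]
1.2 [-0.026 -0.038  0.132]
1.3 [-0.011 -0.015  0.066]
1.4 [ 0.001  0.002 -0.003]
1.5 [ 0.009  0.014 -0.074]
```

View pics/w13z.png

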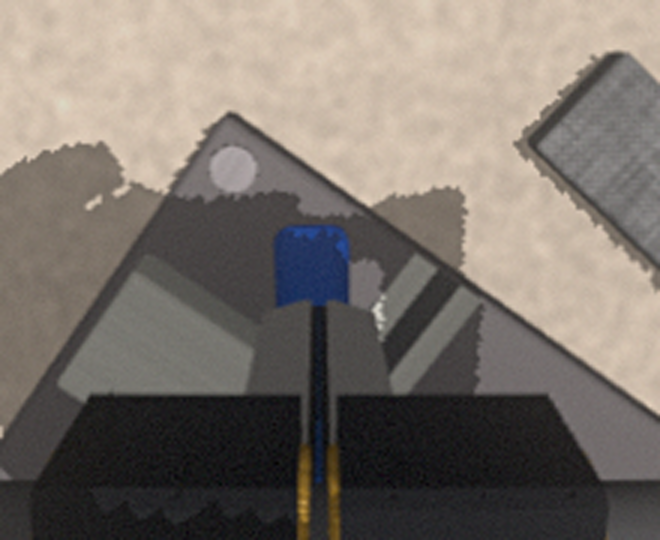

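Lever is near-flat in front of the fingers (end near 312,235), force about 4 N. Press down the last part slowly.

```bash
python3 -m inch '[{"linear":[0.003,0.005,-0.025],"twist":0,"gripper":0},{"linear":[0.006,0.01,-0.05],"twist":0,"gripper":0},{"linear":[0.009,0.014,-0.075],"twist":0,"gripper":0},{"linear":[0.009,0.014,-0.075],"twist":0,"gripper":0}]'
python3 -m inch '[{"linear":[0,0,-0.008],"twist":0,"gripper":0},{"linear":[0,0,-0.008],"twist":0,"gripper":0}]'
python3 -m inch '[{"linear":[0,0,-0.008],"twist":0,"gripper":0},{"linear":[0,0,-0.008],"twist":0,"gripper":0}]'
```

```text
time: 21.3
tool_pos: [0.5572, -0.0158, 0.0994]
ee_rot: [3.141, -0.002, 0.976]
wrist_force: [2.4, 1.9, 4.8]
width: 0.0006
time: 21.47
tool_pos: [0.5572, -0.0158, 0.0989]
ee_rot: [3.14, -0.002, 0.976]
wrist_force: [2.1, 2.7, 4.5]
width: 0.0005
time: 21.63
tool_pos: [0.5572, -0.0157, 0.0982]
ee_rot: [3.14, -0.002, 0.976]
wrist_force: [2.9, 3.4, 5.9]
width: 0.0006
```

```bash
python3 -m inch '[{"linear":[0,0,-0.008],"twist":0,"gripper":0},{"linear":[0,0,-0.008],"twist":0,"gripper":0}]'
python3 -m inch '[{"linear":[0,0,-0.008],"twist":0,"gripper":0},{"linear":[0,0,-0.008],"twist":0,"gripper":0}]'
python3 -m inch '[{"linear":[0,0,-0.008],"twist":0,"gripper":0},{"linear":[0,0,-0.008],"twist":0,"gripper":0}]'; python3 f.py w14
```

```text
time: 21.8
tool_pos: [0.5572, -0.0157, 0.0974]
ee_rot: [3.14, -0.002, 0.976]
wrist_force: [2.4, 2.0, 5.4]
width: 0.0006
time: 21.97
tool_pos: [0.5573, -0.0156, 0.0966]
ee_rot: [3.14, -0.002, 0.976]
wrist_force: [2.6, 2.6, 5.0]
width: 0.0003
time: 22.13
tool_pos: [0.5574, -0.0156, 0.0961]
ee_rot: [3.14, -0.003, 0.976]
wrist_force: [2.8, 2.4, 6.4]
width: 0.0005
[ 0.55738033 -0.01557008  0.09610749] R 0.06322495930138139 lat 6.583978701617602e-05 tip z 0.07410748665967276 F [2.8085905  2.3963899  6.36043972]
1.0 [-0.076 -0.113  0.364]
1.1 [-0.053 -0.08   0.305]
1.2 [-0.034 -0.051  0.241]
1.3 [-0.018 -0.028  0.175]
1.4 [-0.007 -0.011  0.106]
1.5 [0.001 0.001 0.035]
```

```bash
python3 -m inch '[{"linear":[0,0,-0.008],"twist":0,"gripper":0},{"linear":[0,0,-0.016],"twist":0,"gripper":0}]'
python3 -m inch '[{"linear":[0,0,-0.008],"twist":0,"gripper":0},{"linear":[0,0,-0.008],"twist":0,"gripper":0}]'
python3 -m inch '[{"linear":[0,0,-0.008],"twist":0,"gripper":0},{"linear":[0,0,-0.008],"twist":0,"gripper":0}]'; python3 f.py w15
```

```text
time: 22.35
tool_pos: [0.5576, -0.0154, 0.0953]
ee_rot: [3.14, -0.003, 0.976]
wrist_force: [1.1, 3.5, 11.1]
width: 0.0006
time: 22.52
tool_pos: [0.5578, -0.0154, 0.0952]
ee_rot: [3.139, -0.004, 0.976]
wrist_force: [0.8, 3.9, 11.4]
width: 0.0003
time: 22.68
tool_pos: [0.5578, -0.0154, 0.0949]
ee_rot: [3.139, -0.004, 0.976]
wrist_force: [0.1, 4.0, 12.8]
width: 0.0004
[ 0.55784304 -0.01540746  0.09487559] R 0.0636187274135006 lat -0.00022620884502561056 tip z 0.07287559360434762 F [ 0.10515347  4.02512701 12.76396151]
1.0 [-0.081 -0.115  0.377]
1.1 [-0.058 -0.082  0.317]
1.2 [-0.039 -0.053  0.253]
1.3 [-0.023 -0.03   0.187]
1.4 [-0.011 -0.012  0.118]
1.5 [-0.003 -0.001  0.047]
```

View pics/w15z.png

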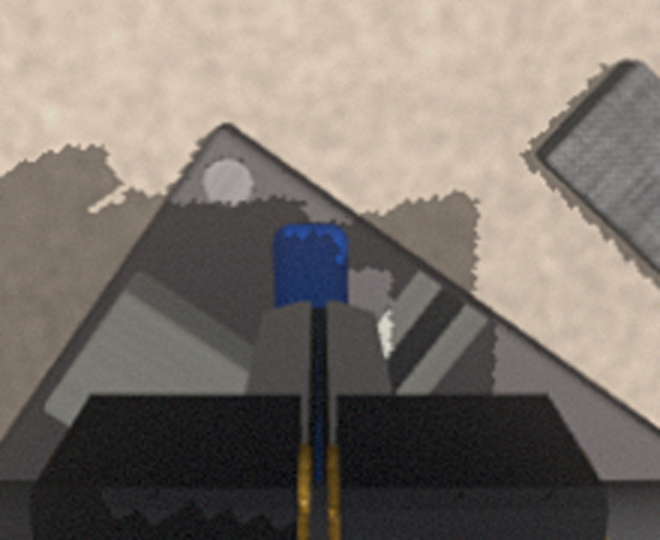

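```bash
python3 -m inch '[{"linear":[0,0,0.2],"twist":0,"gripper":0},{"linear":[0,0,0.5],"twist":0,"gripper":0},{"linear":[-0.5,-0.5,1],"twist":0,"gripper":0},{"linear":[-0.5,-0.5,1],"twist":0,"gripper":0},{"linear":[-0.5,-0.5,1],"twist":0,"gripper":0}]'
python3 -m inch '[{"linear":[-0.1,-0.2,0.6],"twist":0,"gripper":0},{"linear":[-0.1,-0.2,0.6],"twist":0,"gripper":0},{"linear":[-0.1,-0.2,0.6],"twist":0,"gripper":0}]'
python3 - <<'E'
from h import *
d=snap('wrist','w16');W=cloud(d);im=d['image'].astype(int)
t=snap('top','top1');snap('scene','scene1')
A=np.array([.522,-.068])
def lever(c,u):
    b=(im[...,2]>im[...,0]+40)&(im[...,2]>im[...,1]+25)
    P=W[b];v=P[:,:2]-c;r=v@u;l=abs(-v[:,0]*u[1]+v[:,1]*u[0]);k=(l<.02)&(r>-.02)&(r<.1)
    for a in np.arange(-.01,.1,.01):
        q=k&(abs(r-a)<.005)
        if q.sum()>5: print(round(a,3),q.sum(),np.round(np.median(P[q],0),4))
    q=k&(r>.03)&(r<.085)
    if q.sum()>20: print('slope',np.polyfit(r[q],P[q,2],1))
    l=cv2.fitLine(P[q][:,:2].astype(np.float32),cv2.DIST_L2,0,.01,.01).ravel();print('az',np.arctan2(l[1],l[0]))
print('open');lever(A,np.array([.56,.828]))
B=A-.16*np.array([-.3444,.9388]);print('closed',B);lever(B,np.array([.35,-.937]))
W0=cloud(load('top0'));W1=cloud(t)
for n,(u,v) in dict(jar=(193,257),cap=(428,195),plate=(326,250),brush=(330,162)).items(): print(n,W0[v,u],W1[v,u])
E
```

```text
time: 23.15
tool_pos: [0.5049, -0.0697, 0.196]
ee_rot: [3.137, 0.002, 0.972]
wrist_force: [0.1, 0.9, 0.4]
width: 0.0006
time: 23.4
tool_pos: [0.497, -0.088, 0.2557]
ee_rot: [3.135, -0.001, 0.973]
wrist_force: [0.1, 0.2, 1.0]
width: 0.0004
open
-0.01 14 [ 0.5183 -0.072   0.0701]
0.0 112 [ 0.5215 -0.0672  0.0727]
0.01 102 [ 0.5267 -0.0591  0.0701]
0.02 90 [ 0.5321 -0.0509  0.0704]
0.03 98 [ 0.5373 -0.0422  0.0711]
0.04 104 [ 0.5425 -0.0338  0.0715]
0.05 126 [ 0.548  -0.0256  0.0723]
0.06 126 [ 0.5538 -0.0171  0.0729]
0.07 125 [ 0.5594 -0.0087  0.0734]
0.08 116 [ 5.644e-01 -2.000e-04  7.470e-02]
0.09 59 [0.5687 0.0064 0.0745]
slope [0.07059263 0.06868114]
az 0.99341583
closed [ 0.577104 -0.218208]
-0.01 90 [ 0.575  -0.2104  0.0703]
0.0 80 [ 0.5778 -0.2166  0.0742]
0.01 76 [ 0.5813 -0.2273  0.0714]
0.02 75 [ 0.585  -0.2365  0.0721]
0.03 72 [ 0.5877 -0.2458  0.0729]
0.04 83 [ 0.5919 -0.2551  0.0733]
0.05 83 [ 0.5952 -0.2646  0.0743]
0.06 79 [ 0.5988 -0.274   0.0751]
0.07 83 [ 0.6014 -0.2835  0.0755]
0.08 72 [ 0.6057 -0.2928  0.0761]
slope [0.0699433 0.070599 ]
az -1.2204132
jar [0.45618029 0.16467932 0.06116157] [0.45616322 0.16462342 0.06156012]
cap [ 0.57215281 -0.34192402  0.16023571] [ 0.57250811 -0.34271816  0.15813904]
plate [ 0.46846564 -0.14212586  0.02705641] [ 0.46865681 -0.14266002  0.02343712]
brush [ 0.68174568 -0.1622375   0.020664  ] [nan nan nan]
```

View pics/w16.png

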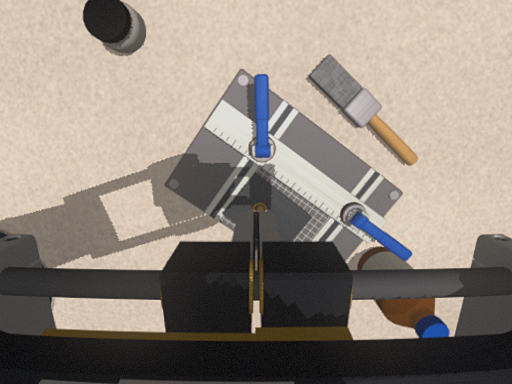

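View pics/scene1.png

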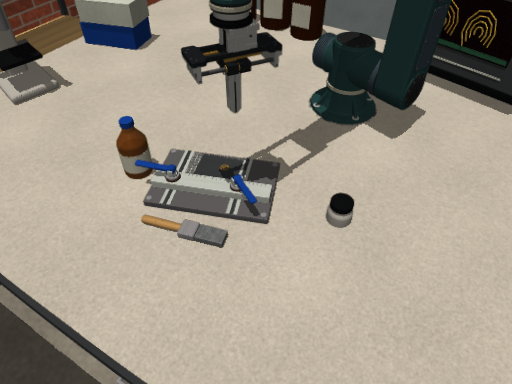

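```bash
python3 -c "
from bench import robot
print(robot.get_obs()['wrist_force']);robot.close_job()"
```

```text
[-0.38990232  0.10858793 -0.6123705 ]
the job is handed in; nothing more can be done
```

The bolt is screwed in to snug and the lever is then folded fully closed. The job is handed in; no verdict was reported.

- **Snugging the bolt:** I turned it clockwise by pushing the lever between the slightly open fingers, taking three holds over about 6.3 rad in all. I stopped at about 0.26 to 0.28 Nm felt while turning, up from about 0.11 Nm when free. The torque readings scattered by about 0.03 Nm. The snug window is 0.2 to 0.38 Nm. The lever was still leaning about 0.51 rad at that point.
- **Closing the lever:** I pressed it down with the closed fingers. The push rose to about 6 N, then to 11–13 N against the stop.
- **Last checks:**
  - The lever slope is 0.071 (about 1.50 rad), matching the clamp that was already closed.
  - The arm is clear and touching nothing.
  - The jar, bottle and plate are where they started in the depth readings. The brush's handle had no depth reading in the last top picture, but it looks unmoved in the scene and wrist pictures.
  - The force on the washer could not be measured directly. It is only inferred from the torque.

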